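# Nest the shield cups and press the sensor cover home

## Robot

A 7-joint arm with a two-finger parallel gripper is mounted at the origin on the work surface. World frame = base frame: x ahead of the robot, y to its left, z up, the work surface at z = 0. Lengths are in m, angles in rad, forces in N, time in s.
With the tool pointing down it reaches from about 0.425 to 0.925 m from the base axis. Payload 6.8 kg.
Tool frame: the origin (TCP) lies between the finger pads; the fingertips stand 22 mm ahead of it and the grasp point (between the pads) lies 3 mm ahead of it; z points along the fingers, y is the line along which they close (so a half turn about z gives the same grasp; the last joint's range is limited). The gripper opens to 85 mm and grips with 20 to 120 N. Pads are 22 mm wide; open, the fingers measure 114 mm over their backs; the gripper's body (76 mm by 85 mm) begins 54 mm behind the grasp point. The pads swing forward as they close: fully open they stand 13 mm farther back than shut.
Start: joints at [-1.259, 0.477, 0.022, 1.555, -0.011, 1.109, -0.083], TCP at [0.275, 0.616, 0.253] pointing down, gripper open.
Joint ranges: [-2.96, 2.96], [-0.34, 2.1], [-1.41, 1.46], [0.24, 2.44], [-1.37, 4.51], [0.17, 1.92], [-2.96, 2.96]. Speed limits (rad/s): [2.39, 2.39, 3.14, 3.14, 3.14, 3.14, 3.14].

## Interface

Orientations are given as a unit quaternion [w, x, y, z].
In Python, from station import bot gives the robot as it stands.
- The arm moves only by the tool servo_tool, never from a script. Its argument "motion" is a list that holds one entry, the list of rows, each a list of 5 numbers: the opening, from 0 (shut) to 1 (fully open), then the shift along the world's x, y, z each as a share of 0.04 m, from -1 to 1, then the turn about the world's z as a share of 0.12 rad, from -1 to 1. A call has 1 to 20 rows; each row shifts and turns the commanded pose from where the row before left it; what a row does not reach is not made up. A row lasts 1/10 s, in which the tool goes at most 50 mm and 8.59 degrees, less where a joint would pass 70% of its speed; a pose out of reach is approached as far as the arm can. A call with a number of a shift or a turn outside -1 to 1 is refused whole. A call with a gripper value outside its range is refused whole. The fingers move at their own pace and stop on an object; "newtons" is the grip in N (left out, the last holds). Time passes only in rows, so rows that do not move let the fingers close. It gives the time, the measured TCP pose, the force, the opening and the grip force at its end, in the units of the state.
- bot.get_obs(): the state, without advancing time (a new reading comes with each control period).
- bot.read_camera(name): name is "side" or "top" or "wrist"; returns (picture, depth): 420x560x3 uint8, red, green, blue; 420x560 float32, m along the optical axis (not along the pixel's ray), 0 where there is no reading.
- bot.get_calibration(name): a dict with "fovy" (degrees; the focal length in pixels is half the picture's height over the tangent of half this angle, whatever the lens; pixels are square), "cx", "cy" (the principal point, pixels), "view" (4x4, takes a point from world to camera coordinates). Camera axes: x right, y down, z forward; pixel columns grow to the right and rows downward; lengths in m; the calibration is good to about 2 mm. A picture is of the moment at which its call begins: read the wrist's pose just before it. get_calibration takes no time and is no camera call; for the wrist camera it gives the pose at the moment of the call.
- bot.hand_in(): hands the job in; it is judged then, once.
The state is a dict: "t": time; "q": joint angles; "joint_vel": joint speeds; "joint_torque": joint torques, N m; "eef_pos": TCP position; "tool_rot": TCP orientation; "contact_force": force on the tool from outside, world axes, zero at the start; "torque": the same for the moment, N m; "gripper_width": opening from 0.0 (shut) to 1.0 (fully open); "grasp_force": force on a finger pad.
Only numpy, scipy, OpenCV 4.12 (cv2) and the standard library are available. Lean on these libraries where they do the work, as an engineer would, in place of code of your own. Each camera call takes 0.05 s, during which the arm holds its last target. There are 200 camera calls.

## Task

Assemble the sensor: set the large aluminium cup down into the round well of the white base first, then the small copper cup inside the large one, both upright and fully down. Then press the white cover with the blue grip onto the base, square between the guide posts, until its ridges snap past the two orange clips and it sits fully home on the deck, and keep pressing: the program finishes while the gripper is still pressing the cover firmly down. Leave the screwdriver, power module, parts dish and meter where they lie.

Things in the scene. Friction and masses are not known exactly. Their poses are not given: they have to be found in the camera images.
- base: white sensor base fixed to the bench, 130 x 130 x 30 mm; origin at the centre of its underside, z up, x and y along its edges. In its centre a round well, 68 mm across, open at the top; the well's floor is 6 mm above the origin. Two orange sprung clips stand at the middle of its +y and -y sides, tops 53 mm above the origin, rounded noses 46 mm above it.
- deck (a point): centre of the base's deck (top face, 30 mm above its origin), axes as the base. Eight smooth grey guide posts, two at each corner, 24 mm high, stand 44 mm from the centre (inner faces), their upper 8 mm sloped outward as a lead-in: 2 mm play a side for the cover. The middle 55 mm of the +x and -x sides is free of posts and clips: room to open the fingers there.
- clip_left (a joint): outward travel of the sprung clip on the base's +y side, m: 0 at rest, to 0.006 (the clip at -y is alike). The cover's ridges meet the noses with its lower edge about 15 mm above the deck; pressing on then takes 10 to 20 N; about 7 mm above the deck the force suddenly drops as the clips spring back over the ridges, and the cover then stops on the deck.
- large_cup: aluminium cup, straight-sided, open at the top, 60 mm outer diameter, 42 mm high, wall 3 mm, floor 4 mm thick, about 90 g; origin at the centre of its underside, z up. Seated in the well its rim stands 18 mm above the deck, so it can be held across its outside by its top 12 mm.
- small_cup: copper cup, straight-sided, open at the top, 44 mm outer diameter, 56 mm high, wall 3 mm, floor 4 mm thick, about 70 g; origin at the centre of its underside, z up. Seated in the large cup its rim stands 18 mm above the large cup's rim and its underside is 10 mm above the base's origin.
- cover: white square cover, open underneath, 84 x 84 mm, 46 mm high without its grip, 42 mm inside, about 150 g; origin at the centre of its lower edge. On top a blue grip rib 50 mm along x, 20 mm along y, 26 mm high: pinch it across y. A rounded ridge 3.5 mm proud along its +y and -y sides, 8 mm above its lower edge, must face the clips: cover x along base x, either way round.
- screwdriver: screwdriver lying on the bench, not part of the job
- power_module: black power module with a green board on top, 70 x 50 x 40 mm, not part of the job; origin under its centre
- parts_dish: small blue open dish, 50 x 50 x 18 mm, not part of the job; origin under its centre
- meter: yellow hand-held meter lying flat, 140 x 75 x 32 mm, not part of the job; origin under its centre
Mind the look-alikes: they are no part of the job. Leave any purple or turquoise look-alike of the base alone. Of the things that look like the large_cup, take the one that is farthest to the robot's left at the start.

How it is judged:
By the outcome, as a careful person would: the job done as asked, in the order asked, and still so for the second after the job is handed in, while the arm keeps its last pose, push and grip.
It also fails if it takes over 64 s, if anything falls off the work surface, if the arm or the gripper's body presses on something with over 40 N, if the wrist force passes 120 N, or if a joint passes its speed limit or range.

## Working session

There is one attempt and no reset: what is moved stays moved. The work goes in short steps, Python scripts to look and compute and a tool call to move; the robot and the scene stay as the last step left them, time stands still between calls to the robot, and variables do not carry over. Pictures are saved under pics/ and viewed, at most 10 in all, crops included, and the job is handed in when it is done.

Besides the shell and the picture viewer there is one more tool, called after "Request:" as name([rows], argument=value, ...), one row to a line, values as JSON. servo_tool: Moves the arm, as the interface text tells. Shift numbers are shares of 0.04 m and turn numbers shares of 0.12 rad, none past 1 either way. Its arguments: {"type":"object","properties":{"motion":{"type":"array"},"newtons":{"type":"number"}},"required":["motion"]}

```bash
mkdir -p pics; ls
cat > h.py <<'E'
import numpy as np, cv2
from station import bot
def cap(name,tag):
    cal=bot.get_calibration(name); im,d=bot.read_camera(name)
    cv2.imwrite(f'pics/{tag}.png',im[:,:,::-1]); np.savez(f'pics/{tag}.npz',im=im,d=d,view=cal['view'],k=[cal['fovy'],cal['cx'],cal['cy']])
    return load(tag)
def load(tag):
    z=np.load(f'pics/{tag}.npz'); d=z['d']; fovy,cx,cy=z['k']; H,W=d.shape
    f=H/2/np.tan(np.radians(fovy)/2); v,u=np.mgrid[:H,:W]
    c=np.stack([(u-cx)*d/f,(v-cy)*d/f,d,np.ones_like(d)],-1)
    P=(c@np.linalg.inv(z['view']).T)[...,:3]; P[d==0]=np.nan
    return z['im'],P
E
python3 - <<'E'
from h import *
for n in('top','side'):
    im,P=cap(n,n+'0')
    print(bot.get_calibration(n))
a=[cv2.imread(f'pics/{n}0.png') for n in('top','side')]
o=bot.get_obs();print(o)
E
```

```text
pics
{'fovy': 51.787874764723206, 'cx': 285.2349538561427, 'cy': 212.86210578715236, 'view': array([[ 0.01859928, -0.99942187,  0.0284605 , -0.1178686 ],
       [-0.99699203, -0.02068112, -0.07469398,  0.58564695],
       [ 0.07523939, -0.02698564, -0.99680029,  0.9785539 ],
       [ 0.        ,  0.        ,  0.        ,  1.        ]])}
{'fovy': 53.460883542330095, 'cx': 280.61756954404564, 'cy': 213.47118820648876, 'view': array([[ 0.74015378, -0.67227204,  0.01492254, -0.49404667],
       [-0.3974204 , -0.45523508, -0.7967547 ,  0.24722638],
       [ 0.54242917,  0.58379049, -0.60411858,  0.75868692],
       [ 0.        ,  0.        ,  0.        ,  1.        ]])}
{'t': 0.1, 'q': array([-1.2591194 ,  0.47776177,  0.02235639,  1.55633644, -0.0114751 ,
        1.10933991, -0.08310053]), 'joint_vel': array([ 4.55907402e-04, -2.11941826e-03, -8.06998807e-04, -1.22065355e-03,
        1.08901538e-05,  3.28820352e-03, -1.32715518e-03]), 'joint_torque': array([ 4.89784550e-03, -5.97760105e+01,  1.61383934e+00, -2.81954420e+01,
        1.27958728e-02,  5.02384908e-03, -1.72630183e-05]), 'eef_pos': array([0.27491765, 0.61592684, 0.25240029]), 'tool_rot': array([-1.02300112e-04,  2.08341653e-01,  9.78055734e-01, -8.52430844e-04]), 'contact_force': array([ 0.00934733,  0.15968991, -0.44277486]), 'torque': array([ 0.00194523, -0.03973738,  0.00945065]), 'grasp_force': 0.0, 'gripper_width': 1.0017502831531404}
```

View pics/top0.png

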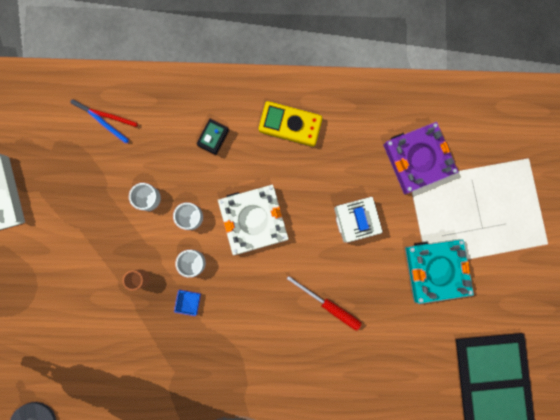

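View pics/side0.png

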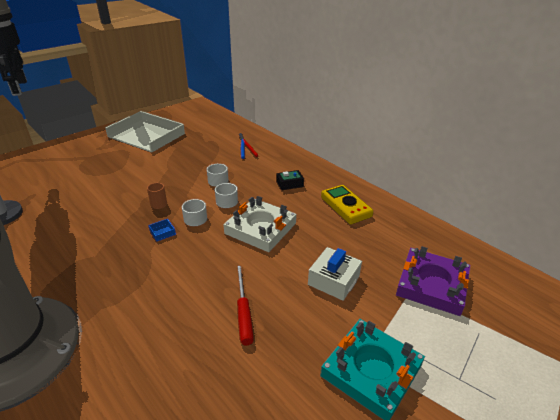

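Top picture: large-cup candidates are at (145,197), (188,216) and (190,264). The farthest left (+y) is (145,197). The only copper cup is at (133,280). Base candidates are white (253,220), purple (422,158) and turquoise (440,270), so white. The cover is at (359,219).

```bash
cat >> h.py <<'E'
def blob(P,c,r,z0,z1,extra=None):
    "points near world xy c within r, height z0..z1"
    m=(np.hypot(P[...,0]-c[0],P[...,1]-c[1])<r)&(P[...,2]>z0)&(P[...,2]<z1)
    if extra is not None: m&=extra
    return P[m]
def circ(p):
    A=np.c_[2*p[:,:2],np.ones(len(p))]; s=np.linalg.lstsq(A,(p[:,:2]**2).sum(1),rcond=None)[0]
    return s[:2],np.sqrt(s[2]+s[0]**2+s[1]**2)
def rect(p):
    (c,s,a)=cv2.minAreaRect((p[:,:2]*1000).astype(np.float32)); return np.round(c,1),np.round(s,1),round(a,1)
E
python3 - <<'E'
from h import *
for n,px in(('top0',dict(A=(145,197),B=(188,216),C=(190,264),cu=(133,280),base=(253,220),cov=(359,219))),('side0',dict(A=(217,175),cu=(157,195),base=(260,224),cov=(335,270)))):
    im,P=load(n); hsv=cv2.cvtColor(im,cv2.COLOR_RGB2HSV)
    for k,(u,v) in px.items():
        c=np.nanmedian(P[v-8:v+9,u-8:u+9].reshape(-1,3),0)
        h={'cu':(.048,.064),'base':(.025,.034),'cov':(.040,.052)}.get(k,(.036,.048))
        r={'base':.1,'cov':.065,'cu':.04}.get(k,.042)
        p=blob(P,c,r,*h); print(n,k,c.round(3),len(p),'zmed',np.median(p[:,2]).round(4),'mean',p.mean(0).round(4),'rect',rect(p),'circ',circ(p))
    for nm,lo,hi in(('blue',(100,120,60),(130,255,255)),('orange',(5,180,120),(18,255,255))):
        m=cv2.inRange(hsv,lo,hi); nn,l,s,ce=cv2.connectedComponentsWithStats(m)
        for i in range(1,nn):
            if s[i,4]>25:
                q=P[l==i]; q=q[~np.isnan(q[:,0])]; print(n,nm,ce[i].round(),s[i,4],np.median(q,0).round(4),q[:,2].max().round(3))
im=cv2.imread('pics/top0.png'); cv2.imwrite('pics/crop.png',cv2.resize(im[160:320,100:300],(800,640))[:600])
E
```

```text
top0 A [0.62  0.222 0.006] 148 zmed 0.0428 mean [0.6203 0.2169 0.0422] rect (array([619.2, 216.2]), array([57.6, 58.1]), 4.7) circ (array([0.61876049, 0.21662139]), np.float64(0.028204158735927663))
top0 B [0.577 0.121 0.006] 134 zmed 0.0427 mean [0.576  0.1172 0.0424] rect (array([575.9, 116.3]), array([56.9, 58.7]), 2.3) circ (array([0.57633164, 0.11613022]), np.float64(0.028288767360748163))
top0 C [0.465 0.112 0.006] 130 zmed 0.0431 mean [0.4694 0.1078 0.0428] rect (array([470.2, 106.7]), array([57.2, 58.8]), 46.2) circ (array([0.47008834, 0.10689089]), np.float64(0.028278599218093746))
top0 cu [0.427 0.238 0.019] 131 zmed 0.0564 mean [0.4318 0.2264 0.0556] rect (array([431.9, 226.4]), array([41.4, 43.3]), 1.1) circ (array([0.43168544, 0.22595516]), np.float64(0.020180417940298265))
top0 base [ 0.571 -0.032  0.008] 1965 zmed 0.0314 mean [ 0.5716 -0.0321  0.0313] rect (array([574.7, -31.2]), array([135.4, 131. ]), 17.0) circ (array([ 0.57165945, -0.03200237]), np.float64(0.058053744017653265))
top0 cov [ 0.574 -0.269  0.071] 1123 zmed 0.0477 mean [ 0.576  -0.2729  0.0476] rect (ar
[... 11787 characters left out ...]
119 [ 1.791e-01 -3.116e-01  2.000e-04] 0.004
side0 orange [332. 410.] 120 [ 3.567e-01 -4.707e-01  2.000e-04] 0.002
side0 orange [441. 409.] 142 [ 4.889e-01 -5.867e-01  2.000e-04] 0.003
side0 orange [208. 412.] 90 [ 2.042e-01 -3.387e-01  3.000e-04] 0.003
side0 orange [282. 401.] 29 [ 0.304  -0.4033  0.0005] 0.002
side0 orange [ 95. 411.] 58 [ 0.0691 -0.216   0.0004] 0.005
side0 orange [199. 409.] 39 [ 1.951e-01 -3.235e-01  3.000e-04] 0.003
side0 orange [146. 412.] 46 [ 0.1281 -0.2727  0.0009] 0.004
side0 orange [257. 413.] 49 [ 0.2604 -0.3922  0.0005] 0.003
side0 orange [279. 414.] 51 [ 2.856e-01 -4.160e-01  1.000e-04] 0.002
side0 orange [423. 413.] 26 [ 4.623e-01 -5.692e-01 -3.000e-04] 0.001
```

View pics/crop.png

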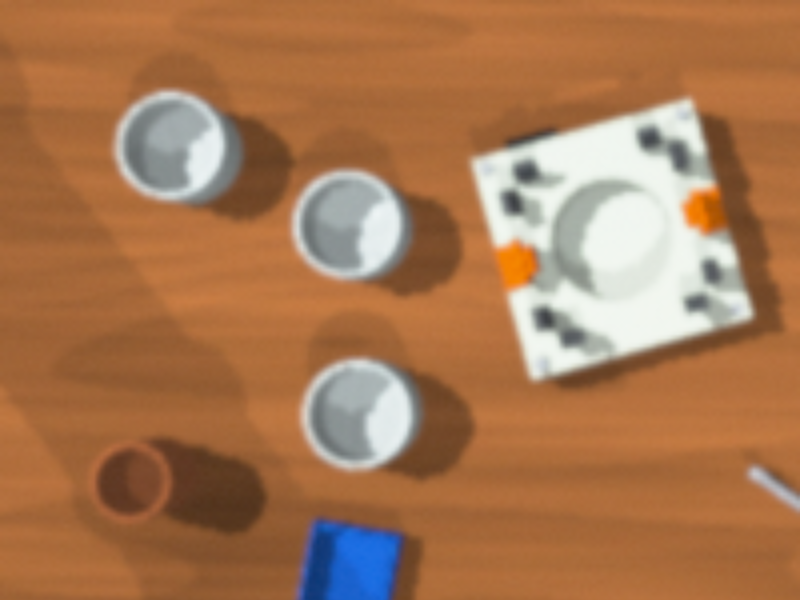

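The crop confirms that cup A, at crop (172,146), is the farthest left. The white base has its clips left and right, which gives a base yaw of about 17°. I'll move above cup A with the closing line along base x.

Request:
servo_tool([
  [[1, 0.71, -0.83, -0.05, -0.6], [1, 0.71, -0.83, -0.05, -0.6], [1, 0.71, -0.83, -0.05, -0.6], [1, 0.71, -0.83, -0.05, -0.6], [1, 0.71, -0.83, -0.05, -0.6], [1, 0.71, -0.83, -0.05, -0.6], [1, 0.71, -0.83, -0.05, -0.6], [1, 0.71, -0.83, -0.05, -0.6], [1, 0.71, -0.83, -0.05, -0.6], [1, 0.71, -0.83, -0.05, -0.6], [1, 0.71, -0.83, -0.05, -0.6], [1, 0.71, -0.83, -0.05, -0.6], [1, 0, 0, 0, 0], [1, 0, 0, 0, 0]],
])

```text
t: 1.5
eef_pos: [0.6162, 0.2166, 0.2287]
tool_rot: [-0.0, 0.6, 0.8, -0.001]
contact_force: [-0.2, 1.4, -0.2]
gripper_width: 1.001
grasp_force: 0.0
```

```bash
cat >> h.py <<'E'
def st():
    o=bot.get_obs(); w,x,y,z=o['tool_rot']; yaw=np.degrees(np.arctan2(1-2*(x*x+z*z),2*(x*y-w*z)))
    print('t',round(o['t'],2),'tcp',o['eef_pos'].round(4),'closing line deg',yaw.round(2),'F',o['contact_force'].round(1),'w',round(o['gripper_width'],3),'g',round(o['grasp_force'],1)); return o
E
python3 - <<'E'
from h import *
st(); im,P=cap('wrist','w1'); print(bot.get_calibration('wrist')['view'].round(3))
c=(.617,.216)
p=blob(P,c,.045,.037,.047); print(len(p),p[:,2].mean(),rect(p) if len(p) else '',circ(p) if len(p) else '')
E
```

```text
t 1.5 tcp [0.6162 0.2166 0.2287] closing line deg 16.31 F [-0.2  1.4 -0.2] w 1.001 g 0.0
[[ 0.959  0.283 -0.001 -0.651]
 [ 0.269 -0.908  0.321  0.   ]
 [ 0.089 -0.308 -0.947  0.37 ]
 [ 0.     0.     0.     1.   ]]
595 0.0418041178733193 (array([615.5, 219.1]), array([59. , 58.8]), 2.6) (array([0.61550338, 0.21932439]), np.float64(0.02812473780589604))
```

View pics/w1.png

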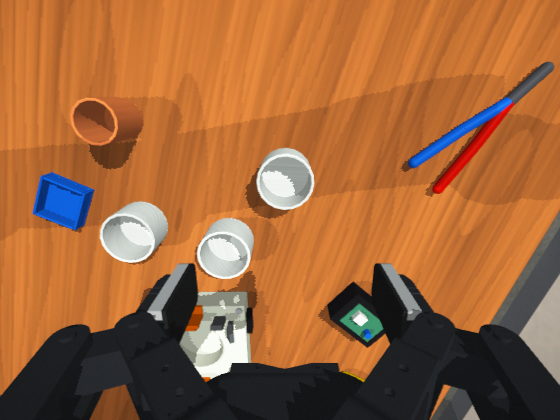

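The wrist view shows cup A at (285,180), between the fingers. The three cameras agree within 4 mm. I'll descend and grip.

Request:
servo_tool([
  [[1, 0, 0, -0.9, 0], [1, 0, 0, -0.9, 0], [1, 0, 0, -0.9, 0], [1, 0, 0, -0.9, 0], [1, 0, 0, -0.5, 0], [1, 0, 0, -0.35, 0], [1, 0, 0, 0, 0], [0, 0, 0, 0, 0], [0, 0, 0, 0, 0], [0, 0, 0, 0, 0], [0, 0, 0, 0, 0], [0, 0, 0, 0, 0], [0, 0, 0, 0, 0], [0, 0, 0, 0, 0], [0, 0, 0, 0, 0]],
], newtons=35)

```text
t: 3.05
eef_pos: [0.6169, 0.2187, 0.0536]
tool_rot: [0.0, 0.599, 0.801, 0.001]
contact_force: [-2.5, 0.6, 6.0]
gripper_width: 0.687
grasp_force: 36.4
```

Request:
servo_tool([
  [[0, 0, 0, 0.5, 0], [0, 0, 0, 1, 0], [0, 0, 0, 1, 0], [0, 0, 0, 1, 0], [0, -0.16, -0.9, 0, 0], [0, -0.16, -0.9, 0, 0], [0, -0.16, -0.9, 0, 0], [0, -0.16, -0.9, 0, 0], [0, -0.16, -0.9, 0, 0], [0, -0.16, -0.9, 0, 0], [0, -0.16, -0.85, 0, 0], [0, 0, 0, 0, 0], [0, 0, 0, 0, 0], [0, 0, 0, 0, 0]],
])

```text
t: 4.45
eef_pos: [0.5716, -0.0306, 0.1919]
tool_rot: [0.0, 0.598, 0.801, 0.001]
contact_force: [0.2, 0.5, -0.4]
gripper_width: 0.681
grasp_force: 37.9
```

Run:
```python
from h import *
st(); 
for n in('wrist','top'):
    im,P=cap(n,n+'2'); hsv=cv2.cvtColor(im,cv2.COLOR_RGB2HSV)
    c=(.571,-.032)
    p=blob(P,c,.1,.026,.034); print(n,len(p),p.mean(0) if len(p) else '',rect(p) if len(p)>9 else '')
    m=blob(P,c,.1,.045,.06,cv2.inRange(hsv,(5,180,100),(20,255,255))>0); s=(m-[*c,0])@[-.29,.957,0]>0
    if s.any() and (~s).any(): print('clips',np.median(m[s],0),np.median(m[~s],0))
    p=blob(P,c,.045,.10,.22); z=p[:,2]; print('cup-ish',np.percentile(z,[5,50,95]).round(3))
```

```text
t 4.45 tcp [ 0.5716 -0.0306  0.1919] closing line deg 16.53 F [ 0.2  0.5 -0.4] w 0.681 g 37.9
wrist 8938 [ 0.56179657 -0.009797    0.0305929 ] (array([568.4, -30.6]), array([130.7, 130.6]), 17.0)
cup-ish [0.142 0.172 0.212]
top 386 [ 0.55165233 -0.08482133  0.03143653] (array([570.5, -71.2]), array([103.9,  56.3]), 16.6)Traceback (most recent call last):
  File "<stdin>", line 9, in <module>
    return _quantile_unchecked(
        a, q, axis, out, overwrite_input, method, keepdims, weights)
    return _ureduce(a,
                    func=_quantile_ureduce_func,
    ...<5 lines>...
                    overwrite_input=overwrite_input,
                    method=method)
    r = func(a, **kwargs)
    result = _quantile(arr,
                       quantiles=q,
    ...<2 lines>...
                       out=out,
                       weights=wgt)
    slices_having_nans = np.isnan(arr[-1, ...])
                                  ~~~^^^^^^^^^
IndexError: index -1 is out of bounds for axis 0 with size 0
```

View pics/wrist2.png

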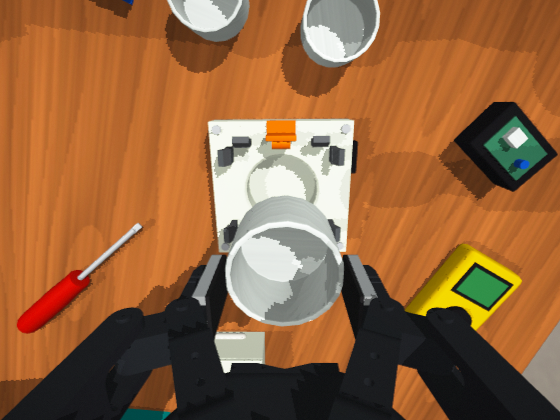

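Run:
```python
from h import *
im,P=load('wrist2')
p=blob(P,(.57,-.03),.04,.174,.187); print(len(p),rect(p),circ(p),p[:,2].mean())
p=blob(P,(.57,-.03),.1,.026,.034); b=cv2.boxPoints(cv2.minAreaRect((p[:,:2]*1000).astype(np.float32))); print(b.round(1))
# well edge: deck points nearest centre, far half
c=np.array([.5684,-.0306]); d=np.hypot(*(p[:,:2]-c).T); ang=np.degrees(np.arctan2(*(p[:,:2]-c).T[::-1]))
for a in range(-180,180,20):
    s=d[(ang>=a)&(ang<a+20)]
    if len(s)>20: print(a,np.percentile(s,1).round(4),end=' ; ')
```

```text
3801 (array([572.6, -27.8]), array([65.8, 59.8]), 52.0) (array([ 0.57042169, -0.02917428]), np.float64(0.028763871779819376)) 0.1796895171992394
[[ 486.8   12.7]
 [ 525.  -112.2]
 [ 650.   -73.9]
 [ 611.7   51. ]]
-180 0.0341 ; -160 0.0338 ; -140 0.0346 ; -120 0.0748 ; -40 0.0753 ; -20 0.0345 ; 0 0.0342 ; 20 0.0343 ; 40 0.0343 ; 60 0.0345 ; 80 0.0343 ; 100 0.0339 ; 120 0.0343 ; 140 0.0344 ; 160 0.034 ;
```

Request:
servo_tool([
  [[0, -0.04, -0.035, -0.65, 0], [0, 0, 0, -0.65, 0], [0, 0, 0, -0.65, 0], [0, 0, 0, -0.65, 0], [0, 0, 0, 0, 0], [0, 0, 0, -0.1, 0], [0, 0, 0, -0.1, 0], [0, 0, 0, -0.1, 0], [0, 0, 0, -0.1, 0], [0, 0, 0, 0, 0]],
])

```text
t: 5.55
eef_pos: [0.5694, -0.0333, 0.0712]
tool_rot: [-0.0, 0.599, 0.801, -0.0]
contact_force: [0.5, -0.5, -0.5]
gripper_width: 0.683
grasp_force: 38.1
```

Request:
servo_tool([
  [[0, 0, 0, -0.1, 0], [0, 0, 0, -0.1, 0], [0, 0, 0, -0.07, 0], [0, 0, 0, -0.03, 0], [0, 0, 0, 0, 0], [0, 0, 0, 0, 0]],
])

```text
t: 6.15
eef_pos: [0.5694, -0.0334, 0.0596]
tool_rot: [-0.0, 0.599, 0.801, -0.0]
contact_force: [-2.4, -0.6, 4.9]
gripper_width: 0.681
grasp_force: 38.7
```

Request:
servo_tool([
  [[0.95, 0, 0, -0.02, 0], [0.95, 0, 0, 0, 0], [0.95, 0, 0, 0, 0], [0.95, 0, 0, 0, 0], [0.95, 0, 0, 0, 0], [0.95, 0, 0, 0.3, 0], [1, 0, 0, 0.9, 0], [1, 0, 0, 1, 0], [1, 0, 0, 1, 0], [1, -0.44, 0.81, 0.1, 0], [1, -0.44, 0.81, 0.1, 0], [1, -0.44, 0.81, 0.1, 0], [1, -0.44, 0.81, 0.1, 0], [1, -0.43, 0.81, 0.1, 0], [1, -0.43, 0.81, 0.1, 0], [1, -0.43, 0.81, 0, 0], [1, -0.43, 0.81, 0, 0], [1, 0, 0, 0, 0], [1, 0, 0, 0, 0]],
])

```text
t: 8.05
eef_pos: [0.4301, 0.2264, 0.2112]
tool_rot: [0.0, 0.598, 0.802, 0.0]
contact_force: [0.3, 0.1, 0.5]
gripper_width: 1.0
grasp_force: 0.0
```

Run:
```python
from h import *
st(); im,P=cap('wrist','wrist3')
p=blob(P,(.43,.2255),.035,.051,.062); print(len(p),rect(p),circ(p),p[:,2].mean())
im,P=cap('top','top3')
p=blob(P,(.571,-.032),.05,.042,.056); print('large seated: n,z,circ',len(p),np.median(p[:,2]),circ(p),rect(p))
```

```text
t 8.05 tcp [0.4301 0.2264 0.2112] closing line deg 16.56 F [0.3 0.1 0.5] w 1.0 g 0.0
517 (array([428.2, 228.5]), array([42.5, 43. ]), 16.8) (array([0.42804719, 0.22875717]), np.float64(0.02017882306271107)) 0.055654588505788846
large seated: n,z,circ 158 0.04986064588635675 (array([ 0.57120757, -0.03255322]), np.float64(0.03456508291141723)) (array([570.2, -32.7]), array([58. , 92.6]), 42.8)
```

Request:
servo_tool([
  [[1, -0.01, 0.03, -0.9, 0], [1, 0, 0, -0.9, 0], [1, 0, 0, -0.9, 0], [1, 0, 0, -0.6, 0], [1, 0, 0, -0.4, 0], [1, 0, 0, 0, 0], [0, 0, 0, 0, 0], [0, 0, 0, 0, 0], [0, 0, 0, 0, 0], [0, 0, 0, 0, 0], [0, 0, 0, 0, 0], [0, 0, 0, 0, 0], [0, 0, 0, 0, 0], [0, 0, 0, 0, 0], [0, 0, 0, 0, 0], [0, 0, 0, 0, 0]],
], newtons=35)

```text
t: 9.75
eef_pos: [0.4307, 0.2273, 0.0638]
tool_rot: [0.0, 0.599, 0.801, 0.001]
contact_force: [-1.1, -1.7, 7.0]
gripper_width: 0.5
grasp_force: 34.5
```

Request:
servo_tool([
  [[0, 0, 0, 0.5, 0], [0, 0, 0, 1, 0], [0, 0, 0, 1, 0], [0, 0, 0, 1, 0], [0, 0.43, -0.81, 0, 0], [0, 0.43, -0.81, 0, 0], [0, 0.43, -0.81, 0, 0], [0, 0.43, -0.81, 0, 0], [0, 0.43, -0.81, 0, 0], [0, 0.43, -0.81, 0, 0], [0, 0.43, -0.81, 0, 0], [0, 0.45, -0.82, 0, 0], [0, 0, 0, 0, 0], [0, 0, 0, 0, 0], [0, 0, 0, 0, 0]],
])

```text
t: 11.25
eef_pos: [0.5679, -0.0314, 0.2026]
tool_rot: [-0.0, 0.598, 0.801, 0.0]
contact_force: [-0.6, 0.4, -0.6]
gripper_width: 0.497
grasp_force: 35.9
```

Run:
```python
from h import *
o=st(); im,P=cap('wrist','wrist4'); z=o['eef_pos'][2]-.0638
p=blob(P,o['eef_pos'],.028,z+.051,z+.062); print('small',len(p),rect(p),circ(p),p[:,2].mean()-z)
p=blob(P,(.569,-.032),.033,.043,.052); q,_=circ(p)
print('large',len(p),rect(p),circ(p),p[:,2].mean())
p=blob(P,(.569,-.032),.1,.026,.034); print('deck',rect(p))
```

```text
t 11.25 tcp [ 0.5679 -0.0314  0.2026] closing line deg 16.52 F [-0.6  0.4 -0.6] w 0.497 g 35.9
small 2675 (array([565.3, -29.9]), array([49.8, 44.2]), 4.4) (array([ 0.56675324, -0.0286235 ]), np.float64(0.020743089298457147)) 0.05563948895860743
large 486 (array([567.4, -26.4]), array([59.3, 45.9]), 12.8) (array([ 0.56859636, -0.03247665]), np.float64(0.02804641784104237)) 0.047845461233905776
deck (array([568.6, -30.5]), array([130.5, 130.7]), 16.8)
```

View pics/wrist4.png

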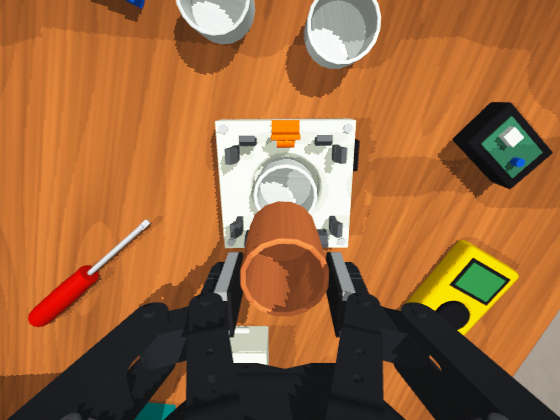

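Request:
servo_tool([
  [[0, 0.04, -0.062, -0.6, 0], [0, 0, 0, -0.7, 0], [0, 0, 0, -0.7, 0], [0, 0, 0, 0, 0], [0, 0, 0, -0.1, 0], [0, 0, 0, -0.15, 0], [0, 0, 0, -0.15, 0], [0, 0, 0, -0.2, 0], [0, 0, 0, -0.2, 0], [0, 0, 0, -0.1, 0], [0, 0, 0, 0, 0]],
])

```text
t: 12.4
eef_pos: [0.5694, -0.0351, 0.0857]
tool_rot: [-0.001, 0.599, 0.801, -0.0]
contact_force: [-0.4, 0.1, -1.0]
gripper_width: 0.499
grasp_force: 35.9
```

Request:
servo_tool([
  [[0, 0, 0, -0.12, 0], [0, 0, 0, -0.1, 0], [0, 0, 0, -0.06, 0], [0, 0, 0, -0.04, 0], [0, 0, 0, 0, 0], [0, 0, 0, 0, 0]],
])

```text
t: 13.0
eef_pos: [0.5699, -0.0352, 0.074]
tool_rot: [-0.0, 0.599, 0.801, 0.0]
contact_force: [-1.4, 0.3, 4.5]
gripper_width: 0.499
grasp_force: 36.3
```

Run:
```python
from h import *
o=st(); print(o['q'].round(2))
```

```text
t 13.0 tcp [ 0.5699 -0.0352  0.074 ] closing line deg 16.43 F [-1.4  0.3  4.5] w 0.499 g 36.3
[-0.3   0.56  0.33  1.96 -0.29  0.66  0.5 ]
```

Request:
servo_tool([
  [[0.85, 0, 0, 0, 0], [0.85, 0, 0, 0, 0], [0.85, 0, 0, 0, 0], [0.85, 0, 0, 0, 0], [0.85, 0, 0, 0, 0], [0.85, 0, 0, 0.4, 0], [0.85, 0, 0, 0.9, 0], [0.85, 0, 0, 1, 0], [0.85, 0, 0, 1, 0], [0.85, 0, 0, 0.4, 0]],
])

```text
t: 14.0
eef_pos: [0.5716, -0.0354, 0.2257]
tool_rot: [0.002, 0.599, 0.801, 0.002]
contact_force: [1.0, 0.4, -0.1]
gripper_width: 0.847
grasp_force: 0.0
```

Request:
servo_tool([
  [[0.85, 0.01, -0.43, 0, 0.94], [0.85, 0.01, -0.43, 0, 0.94], [0.85, 0.01, -0.43, 0, 0.94], [0.85, 0.01, -0.43, 0, 0.94], [0.85, 0.01, -0.43, 0, 0.94], [0.85, 0.01, -0.43, 0, 0.94], [0.85, 0.01, -0.43, 0, 0.94], [0.85, 0.01, -0.43, 0, 0.94], [0.85, 0.01, -0.43, 0, 0.94], [0.85, 0.01, -0.43, 0, 0.94], [0.85, 0.01, -0.43, 0, 0.94], [0.85, 0.01, -0.43, 0, 0.94], [0.85, 0, -0.43, 0, 0.94], [0.85, 0, -0.4, 0, 0.9], [0.85, 0, 0, 0, 0], [0.85, 0, 0, 0, 0]],
])

```text
t: 15.6
eef_pos: [0.5745, -0.2744, 0.2215]
tool_rot: [-0.0, -0.143, 0.99, 0.0]
contact_force: [0.1, 0.0, 0.2]
gripper_width: 0.85
grasp_force: 0.0
```

Run:
```python
from h import *
o=st(); im,P=cap('wrist','wrist5')
p=blob(P,(.5745,-.2745),.065,.040,.052); print('cover',len(p),rect(p),p[:,2].mean())
p=blob(P,(.5745,-.2745),.065,.066,.078); print('rib',len(p),rect(p),p[:,2].mean())
im,P=cap('top','top5')
p=blob(P,(.571,-.032),.035,.043,.053); print('large',len(p),circ(p),np.median(p[:,2]))
p=blob(P,(.571,-.032),.03,.061,.073); print('small',len(p),circ(p),np.median(p[:,2]))
```

```text
t 15.6 tcp [ 0.5745 -0.2744  0.2215] closing line deg 106.45 F [0.1 0.  0.2] w 0.85 g 0.0
cover 5662 (array([ 572.5, -272.8]), array([83.7, 84.2]), 16.2) 0.04651783983409048
rib 1130 (array([ 572.4, -272.7]), array([50. , 19.3]), 15.9) 0.07233727802222045
large 119 (array([ 0.57180225, -0.03470154]), np.float64(0.027324630150672925)) 0.049520928782709306
small 84 (array([ 0.57121836, -0.03559653]), np.float64(0.020244141132339112)) 0.0674584281852757
```

View pics/wrist5.png

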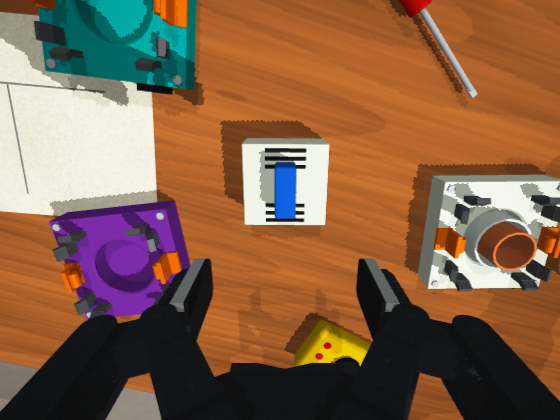

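Request:
servo_tool([
  [[0.85, 0, 0, -0.9, 0], [0.85, 0, 0, -0.9, 0], [0.85, 0, 0, -0.9, 0], [0.85, 0, 0, -0.6, 0], [0.85, 0, 0, -0.4, 0], [0.85, 0, 0, 0, 0], [0, 0, 0, 0, 0], [0, 0, 0, 0, 0], [0, 0, 0, 0, 0], [0, 0, 0, 0, 0], [0, 0, 0, 0, 0], [0, 0, 0, 0, 0], [0, 0, 0, 0, 0], [0, 0, 0, 0, 0], [0, 0, 0, 0, 0], [0, 0, 0, 0, 0], [0, 0, 0, 0, 0], [0, 0, 0, 0, 0]],
], newtons=80)

```text
t: 17.5
eef_pos: [0.5756, -0.275, 0.0753]
tool_rot: [0.001, -0.145, 0.989, -0.0]
contact_force: [-1.0, 0.4, 6.2]
gripper_width: 0.212
grasp_force: 80.3
```

Request:
servo_tool([
  [[0, 0, 0, 0.4, 0], [0, 0, 0, 0.9, 0], [0, 0, 0, 0.9, 0], [0, 0, 0, 0.8, 0], [0, -0.02, 0.76, 0, 0.06], [0, -0.02, 0.76, 0, 0], [0, -0.02, 0.76, 0, 0], [0, -0.02, 0.76, 0, 0], [0, -0.02, 0.76, 0, 0], [0, -0.02, 0.76, 0, 0], [0, -0.02, 0.76, 0, 0], [0, 0, 0.76, 0, 0], [0, 0, 0, 0, 0], [0, 0, 0, 0, 0], [0, 0, 0, 0, 0]],
])

```text
t: 19.0
eef_pos: [0.569, -0.0328, 0.1942]
tool_rot: [0.0, -0.148, 0.989, -0.0]
contact_force: [-0.8, -0.7, -1.5]
gripper_width: 0.212
grasp_force: 79.2
```

Run:
```python
from h import *
o=st(); t=o['eef_pos']; dz=t[2]-.0753
for n in('wrist','top','side'):
    im,P=cap(n,n+'6')
    p=blob(P,t,.066,.046+dz-.006,.046+dz+.006); print(n,'cover',len(p),rect(p) if len(p)>9 else '',p[:,2].mean()-dz)
    p=blob(P,t,.1,.026,.034); print('deck',len(p),rect(p) if len(p)>9 else '', cv2.boxPoints(cv2.minAreaRect((p[:,:2]*1000).astype(np.float32))).round(1).tolist() if len(p)>9 else '')
```

```text
t 19.0 tcp [ 0.569  -0.0328  0.1942] closing line deg 106.97 F [-0.8 -0.7 -1.5] w 0.212 g 79.2
wrist cover 12701 (array([561.7, -33.8]), array([74.4, 84.4]), 16.9) 0.046531958828301384
deck 5028 (array([525.5, -43.5]), array([ 41.9, 130.7]), 16.1) [[487.20001220703125, 13.399999618530273], [523.5, -112.19999694824219], [563.7999877929688, -100.5], [527.5, 25.100000381469727]]
top cover 18 (array([545.1, -82.3]), array([ 6.8, 13.1]), 60.2) 0.047397437050097246
deck 199 (array([555.7, -93.5]), array([70.9, 34.4]), 1.2) [[519.9000244140625, -77.0999984741211], [520.5999755859375, -111.5], [591.5, -109.9000015258789], [590.7999877929688, -75.5999984741211]]
side cover 594 (array([566.3, -35.4]), array([88.1, 85.5]), 15.9) 0.045137766678195745
deck 985 (array([569.4, -32.9]), array([135.6, 131.9]), 16.8) [[485.5, 10.699999809265137], [523.5999755859375, -115.5999984741211], [653.4000244140625, -76.4000015258789], [615.2999877929688, 49.79999923706055]]
```

View pics/wrist6.png

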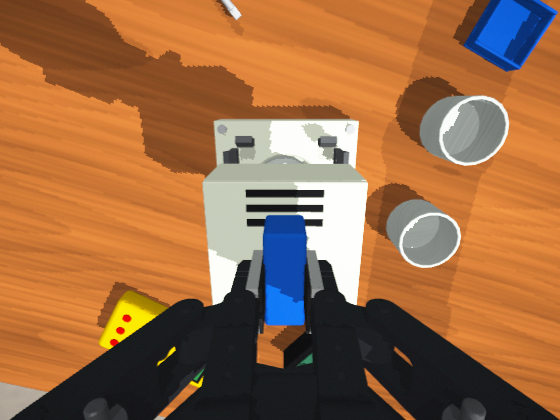

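Request:
servo_tool([
  [[0, 0.04, 0.045, -0.4, 0], [0, 0, 0, -0.5, 0], [0, 0, 0, -0.4, 0], [0, 0, 0, 0, 0], [0, 0, 0, 0, 0]],
])

```text
t: 19.65
eef_pos: [0.5708, -0.0303, 0.1419]
tool_rot: [-0.0, -0.148, 0.989, -0.0]
contact_force: [-0.4, -0.6, -0.6]
gripper_width: 0.212
grasp_force: 79.2
```

```bash
cat > m.py <<'E'
from h import *
import sys
o=st(); t=o['eef_pos']; dz=t[2]-.0753; print('edge z',dz.round(4))
a=np.radians(16.9); R=np.array([[np.cos(a),np.sin(a)],[-np.sin(a),np.cos(a)]])
for n in('wrist','side'):
    im,P=cap(n,n+sys.argv[1])
    for nm,r,z0,z1 in(('cover',.07,.046+dz-.003,.046+dz+.003),('deck',.1,.027,.0335)):
        p=blob(P,(.57,-.032),r,z0,z1); white=im
        if len(p)<20: print(n,nm,len(p)); continue
        q=(p[:,:2]-[.57,-.032])@R.T*1000
        print(n,nm,len(p),'x',np.percentile(q[:,0],[.5,99.5]).round(1),'y',np.percentile(q[:,1],[.5,99.5]).round(1),'rect',rect(p))
E
python3 m.py 7
```

```text
t 19.65 tcp [ 0.5708 -0.0303  0.1419] closing line deg 107.01 F [-0.4 -0.6 -0.6] w 0.212 g 79.2
edge z 0.0666
wrist cover 12349 x [-43.   27.5] y [-39.  44.] rect (array([563.3, -31.4]), array([74. , 84.3]), 16.8)
wrist deck 6653 x [-66.2  39. ] y [-63.1  66.6] rect (array([567.8, -30.5]), array([129.5, 131.3]), 17.1)
side cover 522 x [-44.   40.4] y [-42.4  41.6] rect (array([568.7, -32.7]), array([85.5, 85.5]), 17.6)
side deck 820 x [-67.9  62.2] y [-66.   63.1] rect (array([567.5, -33. ]), array([133.2, 132. ]), 16.6)
```

Request:
servo_tool([
  [[0, -0.005, -0.025, -0.1, 0], [0, 0, 0, -0.1, 0], [0, 0, 0, -0.1, 0], [0, 0, 0, -0.1, 0], [0, 0, 0, -0.08, 0], [0, 0, 0, 0, 0], [0, 0, 0, 0, 0]],
])

```text
t: 20.45
eef_pos: [0.5705, -0.0307, 0.1224]
tool_rot: [-0.0, -0.148, 0.989, 0.0]
contact_force: [-0.2, 0.1, -2.0]
gripper_width: 0.214
grasp_force: 79.2
```

```bash
python3 m.py 8
```

```text
t 20.45 tcp [ 0.5705 -0.0307  0.1224] closing line deg 107.07 F [-0.2  0.1 -2. ] w 0.214 g 79.2
edge z 0.0471
wrist cover 12358 x [-43.3  27.3] y [-39.2  43.9] rect (array([562.9, -31.7]), array([74. , 84.5]), 16.9)
wrist deck 8193 x [-66.1  60.7] y [-63.   66.9] rect (array([568.2, -30.7]), array([130.1, 131.3]), 16.8)
side cover 510 x [-45.3  39.5] y [-42.4  41.6] rect (array([568.5, -32.6]), array([88. , 84.9]), 17.4)
side deck 703 x [-67.8  61.7] y [-65.9  63.3] rect (array([568.5, -33.5]), array([132.7, 131.4]), 17.1)
```

Request:
servo_tool([
  [[0, 0, -0.012, -0.05, 0], [0, 0, 0, -0.05, 0], [0, 0, 0, -0.05, 0], [0, 0, 0, -0.05, 0], [0, 0, 0, 0, 0]],
])

```text
t: 21.05
eef_pos: [0.5725, -0.0308, 0.1165]
tool_rot: [0.002, -0.148, 0.989, -0.0]
contact_force: [-0.9, -0.7, 10.2]
gripper_width: 0.216
grasp_force: 80.8
```

Request:
servo_tool([
  [[0, 0, 0, -0.06, 0], [0, 0, 0, -0.06, 0], [0, 0, 0, -0.06, 0], [0, 0, 0, 0, 0]],
])

```text
t: 21.45
eef_pos: [0.5695, -0.0314, 0.1062]
tool_rot: [-0.001, -0.148, 0.989, -0.0]
contact_force: [0.4, -1.0, -5.6]
gripper_width: 0.211
grasp_force: 79.9
```

The clips snapped. Now I'll press it home.

Request:
servo_tool([
  [[0, 0, 0, -0.06, 0], [0, 0, 0, -0.06, 0], [0, 0, 0, -0.06, 0], [0, 0, 0, 0, 0], [0, 0, 0, 0, 0]],
])

```text
t: 21.95
eef_pos: [0.5698, -0.0315, 0.1051]
tool_rot: [-0.001, -0.148, 0.989, 0.0]
contact_force: [-19.9, 0.3, 48.1]
gripper_width: 0.213
grasp_force: 87.1
```

Request:
servo_tool([
  [[0, -0.02, 0, 0.04, 0], [0, 0, 0, 0, 0], [0, 0, 0, 0, 0]],
])

```text
t: 22.25
eef_pos: [0.5697, -0.0315, 0.1051]
tool_rot: [0.0, -0.148, 0.989, 0.0]
contact_force: [-12.2, 0.4, 31.0]
gripper_width: 0.21
grasp_force: 84.8
```

```bash
python3 m.py 9; python3 -c "
import cv2
im=cv2.imread('pics/side9.png'); cv2.imwrite('pics/c9.png',cv2.resize(im[140:290,180:360],(720,600)))"
```

```text
t 22.25 tcp [ 0.5697 -0.0315  0.1051] closing line deg 107.02 F [-12.2   0.4  31. ] w 0.21 g 84.8
edge z 0.0298
wrist cover 12365 x [-44.3  26.1] y [-39.8  43.2] rect (array([562.1, -32.5]), array([73.9, 84.5]), 17.1)
wrist deck 9143 x [-66.  61.] y [-63.1  66.8] rect (array([568.3, -30.5]), array([130.3, 131.7]), 16.9)
side cover 514 x [-46.2  39.1] y [-42.8  41. ] rect (array([566.9, -33.6]), array([87.6, 84.6]), 16.9)
side deck 619 x [-68.6  62.5] y [-66.2  64.2] rect (array([568.2, -33.3]), array([133.8, 131.5]), 16.6)
```

View pics/c9.png

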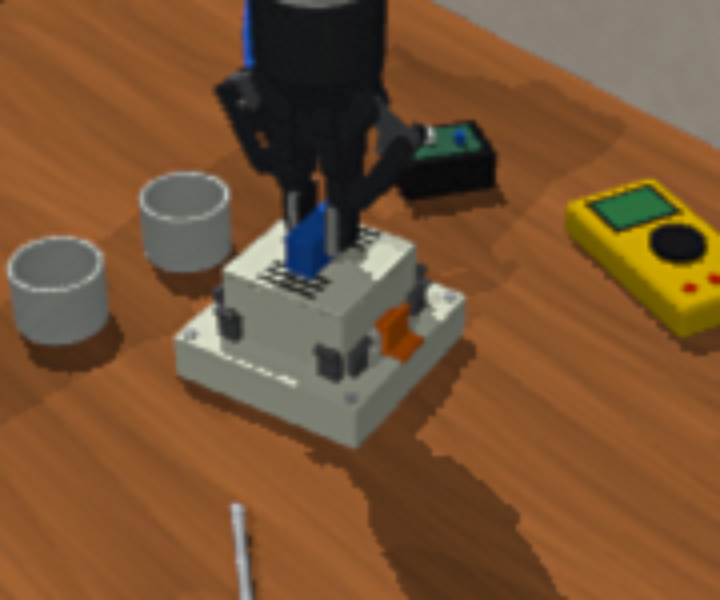

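The crop shows the cover square between the posts and flat on the deck, with the clip at (400,335) closed over the ridge. The measured edge height is 29.8 mm, against 30 mm when fully home, and the gripper is still pressing with 31 N.

```bash
python3 -c "
from h import *
print(bot.hand_in())"
```

```text
the job is handed in; nothing more can be done
None
```

The sensor is assembled and handed in: both cups are seated, and the cover is snapped past the clips and home on the deck, with the gripper still pressing at about 31 N at 22 s of the 64 s allowed.

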